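# Open a leaning filter canister by its bayonet cover

### The job

Open the leaning filter canister: twist its cover anticlockwise, about a quarter turn, until you feel it come up against its stop, without forcing it, then lift it straight off. Set the cover down gently inside the empty tote, standing flat with its handle up, and leave the tote and everything else where it is.

Things in the scene. Friction and masses are not known exactly. Their poses are not given: they have to be found in the camera images.
- cover: Loose grey bayonet cover, 0.11 to 0.23 kg. Origin: centre of its flange's underside, on the mouth plane. Flange dia 92, z 0 to 7 mm. Grip bar along its x: 62 long, 14 thick (y), z 7 to 46 mm. Below: plug dia 55 to z -17, two lugs along +-x out to r 36. Its z axis is the canister's, 30 deg off vertical. It unlocks anticlockwise seen from outside (+ about z), seats with 1.5 mm play and turns easily.
- filter_housing: Fixed canister, dia 96 mm, leaning 30 deg from vertical, on a dark steel base. Origin: mouth centre, 132 mm above the bench; z: canister axis, pointing out of the mouth. The lugs hold the cover down until they meet hidden solid stops, 55 to 100 deg of turn from the start, different each time; torque rises sharply there. From 5 deg before the stop up to it the cover lifts out along z.
- tote: Open empty moulded tote, loose, 212 (its x) x 312 (its y) x 95 mm high, about 0.6 kg, walls sloping inward: flat floor at least 180 x 280 mm, 3 mm thick. Origin: centre of its underside, z up. A cover that stands in it flat has its origin 20 mm above the tote's.
- flux_can: Bystander: blue and white jar, 48 x 48 x 52 mm; origin at the centre of its underside.
- solder_reel: Bystander: white reel, 62 dia x 36 mm high; origin at the centre of its underside.
- glue_bottle: Bystander: small bottle with red cap, 36 dia x 91 mm; origin at the centre of its underside.
- driver: Bystander: black screwdriver, lying, 150 mm along its y, 18 mm thick; origin at the centre of its underside.
- motor: Bystander: small brushless motor with wires, 25 x 86 x 30 mm; origin at the centre of its underside.
There are look-alikes about, which are no part of the job. Of the things that look like the cover, the largest one is meant.

How it is judged:
By the outcome, as a careful person would: the job done as asked, in the order asked, and still so for the second after the job is handed in, with the robot touching nothing.
It also fails if it takes over 58 s, if anything falls off the work surface, if the arm or the gripper's body presses on something with over 40 N, if the wrist force passes 120 N, or if a joint passes its speed limit or range.

### The arm

A 7-joint arm with a two-finger parallel gripper is mounted at the origin on a cart in front of the work surface, level with it; the furniture and walls round the work are solid. World frame = base frame: x ahead of the robot, y to its left, z up, the work surface at z = 0. Lengths are in m, angles in rad, forces in N, time in s.
With the tool pointing down it reaches from about 0.425 to 0.975 m from the base axis. Payload 16.7 kg.
Tool frame: the origin (TCP) lies at the very end of the fingers, on their centre line; the grasp point (between the pads) lies 19 mm behind it (env.grip_point_offset is the distance from the TCP to the grasp point, in m); z points along the fingers, y is the line along which they close (so a half turn about z gives the same grasp; the last joint's range is limited). The gripper opens to 85 mm and grips with 20 to 120 N. Pads are 22 mm wide; open, the fingers measure 114 mm over their backs; the gripper's body (76 mm by 85 mm) begins 54 mm behind the grasp point. The pads swing forward as they close: fully open they stand 13 mm farther back than shut.
Start: joints at [-0.149, 0.426, 0.074, 1.606, -0.034, 1.111, -0.067], TCP at [0.675, -0, 0.231] pointing down, gripper open.
Joint ranges: [-2.85, 2.85], [-0.5, 2.14], [-1.23, 1.37], [0.21, 2.46], [-1.02, 4.16], [0.16, 2.05], [-2.73, 2.73]. Speed limits (rad/s): [1.89, 1.89, 2.39, 2.39, 3.01, 3.01, 3.01].

### API

Orientations are given as a rotation vector (axis times angle).
In Python, from rig import env gives the robot as it stands.
- The arm moves only by the tool step_arm, never from a script. Its argument "motion" is a list of rows, each an object of numbers: "tx", "ty", "tz": the shift along the tool's x, y, z each as a share of 0.6 m, from -1 to 1; "ax", "ay", "az": the turn, a rotation vector about the tool's x, y, z each as a share of pi/4 rad, from -1 to 1; "claw": the closure, from -1 (fully open) to 1 (shut). A call has 1 to 20 rows; each row is the pose to reach, as a shift and turn from the pose commanded when the call began, along the tool's axes at that moment; what a row does not reach only later rows make up. A row lasts 1/12 s, in which the tool goes at most 41.7 mm and 7.16 degrees, less where a joint would pass 70% of its speed; a pose out of reach is approached as far as the arm can. A call with a number of a shift or a turn outside -1 to 1 is refused whole. A call with a gripper value outside its range is refused whole. The fingers move at their own pace and stop on an object; "squeeze" is the grip in N (left out, the last holds). Time passes only in rows, so rows that repeat a pose let the fingers close. It gives the time, the measured TCP pose, the force, the opening and the grip force at its end, in the units of the state.
- env.state(): the state, without advancing time (a new reading comes with each control period).
- env.capture(name): name is "scene" or "side" or "wrist"; returns the picture (480x640x3 uint8, red, green, blue); there is no depth.
- env.get_calibration(name): a dict with "vertical_fov" (degrees; the focal length in pixels is half the picture's height over the tangent of half this angle, whatever the lens; pixels are square), "cx", "cy" (the principal point, pixels), "k1" (the pictures are not rectified: a ray, as slopes to the right and down, at radius r is drawn at 1 + k1 r^2 times it, then the intrinsics apply), "view" (4x4, takes a point from world to camera coordinates). Camera axes: x right, y up, looking along -z (the intrinsics and any distortion apply to the point x, -y, -z); pixel columns grow to the right and rows downward; lengths in m; the calibration is good to about 2 mm. A picture is of the moment at which its call begins: read the wrist's pose just before it. get_calibration takes no time and is no camera call; for the wrist camera it gives the pose at the moment of the call.
- env.finish_job(): hands the job in; it is judged then, once.
The state is a dict: "clock": time; "joints": joint angles; "joint_velocities": joint speeds; "tau": joint torques, N m; "ee_pos": TCP position; "ee_rot": TCP orientation; "contact_force": force on the tool from outside, world axes, zero at the start; "wrist_torque": the same for the moment, N m; "opening": finger opening in m; "gripper_force": force on a finger pad.
Only numpy, scipy, OpenCV 4.12 (cv2) and the standard library are available. Lean on these libraries where they do the work, as an engineer would, in place of code of your own. Each camera call takes 0.05 s, during which the arm holds its last target. There are 200 camera calls.

## Working session

There is one attempt and no reset: what is moved stays moved. The work goes in short steps, Python scripts to look and compute and a tool call to move; the robot and the scene stay as the last step left them, time stands still between calls to the robot, and variables do not carry over. Pictures are saved under pics/ and viewed, at most 10 in all, crops included, and the job is handed in when it is done.

Besides the shell and the picture viewer there is one more tool, called after ">>>" by a JSON object that holds its "api" and its "payload". step_arm: Moves the arm, as the interface text tells. Its arguments: {"type":"object","properties":{"motion":{"type":"array"},"squeeze":{"type":"number"}},"required":["motion"]}

```bash
ls; mkdir -p pics; python3 - <<'E'
from rig import env
import cv2,numpy as np
for n in("scene","side"):
    cv2.imwrite(f"pics/{n}0.png",env.capture(n)[:,:,::-1])
    c=env.get_calibration(n); print(n,{k:(np.round(v,3).tolist()) for k,v in c.items()})
print(env.state(), env.grip_point_offset)
E
```

```text
pics
scene {'vertical_fov': 43.797, 'cx': 325.252, 'cy': 244.427, 'k1': 0.057, 'view': [[0.477, -0.879, 0.016, -0.39], [0.519, 0.296, 0.802, -0.344], [-0.709, -0.374, 0.597, -0.952], [0.0, 0.0, 0.0, 1.0]]}
side {'vertical_fov': 49.972, 'cx': 318.943, 'cy': 242.556, 'k1': 0.051, 'view': [[-0.86, -0.511, -0.015, 0.415], [0.233, -0.418, 0.878, -0.292], [-0.455, 0.752, 0.478, -0.995], [0.0, 0.0, 0.0, 1.0]]}
{'clock': 0.1, 'joints': array([-0.14947555,  0.42669341,  0.07384701,  1.60650608, -0.03412123,
        1.11081993, -0.0670766 ]), 'joint_velocities': array([-0.0002611 , -0.00227018, -0.00032925, -0.00054249, -0.00146744,
       -0.00071878, -0.0004678 ]), 'tau': array([ 8.33200116e-03, -9.51551986e+01,  3.77174735e+00, -4.64406645e+01,
        1.97906635e-02,  6.50777074e-03,  1.41262312e-04]), 'ee_pos': array([ 6.74642943e-01, -3.08420556e-05,  2.30680762e-01]), 'ee_rot': array([-2.22092861e+00, -2.22084970e+00,  1.36365222e-03]), 'contact_force': array([ 1.09661021, -0.34240622,  0.42282288]), 'wrist_torque': array([ 0.02014919, -0.00108764, -0.0310689 ]), 'gripper_force': 0.0, 'opening': 0.08531461872074793} 0.0187
```

View pics/scene0.png

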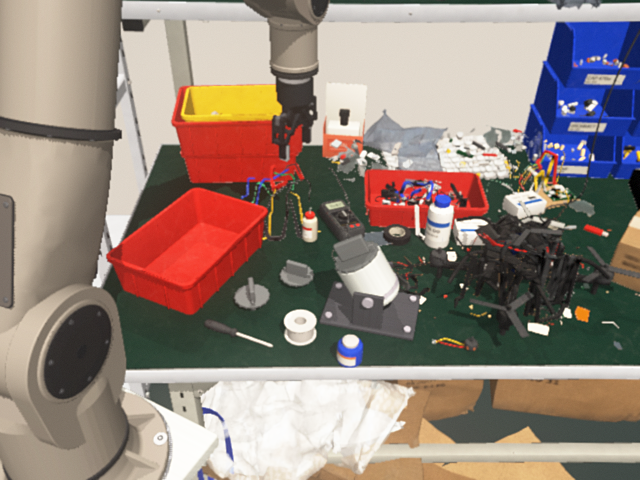

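View pics/side0.png

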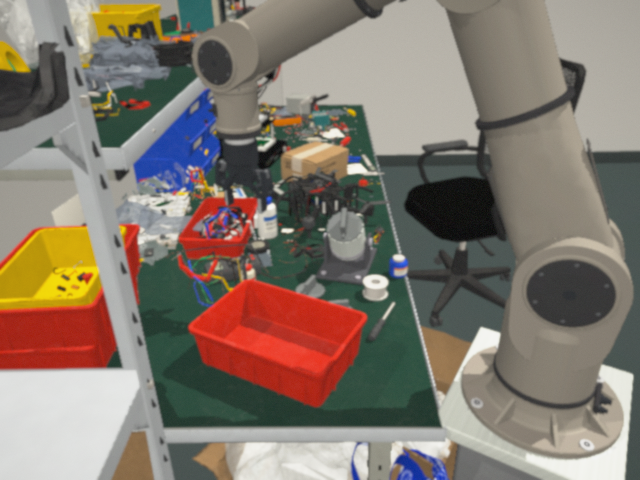

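The scene view shows the leaning canister at about (365,270) with its cover at (350,250), and the tote at about (190,250). In the side view they are at (345,240) and (280,335). Next I'll look at both close up.

```bash
cat > h.py <<'E'
from rig import env
import cv2,numpy as np
from scipy.spatial.transform import Rotation as R
from scipy.optimize import least_squares
def cal(n): return env.get_calibration(n)
def proj(c,P):
    P=np.atleast_2d(P); v=np.array(c["view"]); q=P@v[:3,:3].T+v[:3,3]
    s=np.c_[q[:,0]/-q[:,2],-q[:,1]/-q[:,2]]; r2=(s**2).sum(1,keepdims=True)
    f=240/np.tan(np.radians(c["vertical_fov"])/2)
    return s*(1+c["k1"]*r2)*f+[c["cx"],c["cy"]]
def onplane(c,uv,z):
    r=least_squares(lambda p:(proj(c,[p[0],p[1],z])-uv).ravel(),[.6,0]); return r.x
def tri(cs,uvs):
    return least_squares(lambda p:np.concatenate([(proj(c,p)-u).ravel() for c,u in zip(cs,uvs)]),[.6,0,.1])
E
python3 - <<'E'
from h import *
a=cv2.imread("pics/scene0.png")[215:345,315:430]; b=cv2.imread("pics/side0.png")[195:290,300:400]
a=cv2.resize(a,(400,452),interpolation=cv2.INTER_CUBIC); b=cv2.resize(b,(400,380),interpolation=cv2.INTER_CUBIC)
o=np.zeros((452,800,3),np.uint8); o[:,:400]=a;o[:380,400:]=b
cv2.imwrite("pics/c1.png",o)
s,d=cal("scene"),cal("side")
print("side base/tote")
# tote rim corners guess on z=.095
for u in [(193,190),(267,207),(187,310),(109,256)]: print("sc",onplane(s,np.array(u),.095))
for u in [(249,283),(366,318),(318,380),(190,326)]: print("sd",onplane(d,np.array(u),.095))
for u in [(321,322),(416,336),(420,293),(336,283)]: print("base",onplane(s,np.array(u),.01))
E
```

```text
side base/tote
sc [0.62066605 0.25457758]
sc [0.64633725 0.06176318]
sc [0.28386082 0.00042843]
sc [0.3336453  0.23920861]
sd [0.62507573 0.07135046]
sd [0.33435051 0.0581796 ]
sd [0.32868532 0.26001134]
sd [0.63153591 0.25659822]
base [ 0.45381115 -0.18725189]
base [ 0.51124798 -0.36787977]
base [ 0.6347172  -0.32845483]
base [ 0.57533136 -0.15758893]
```

View pics/c1.png

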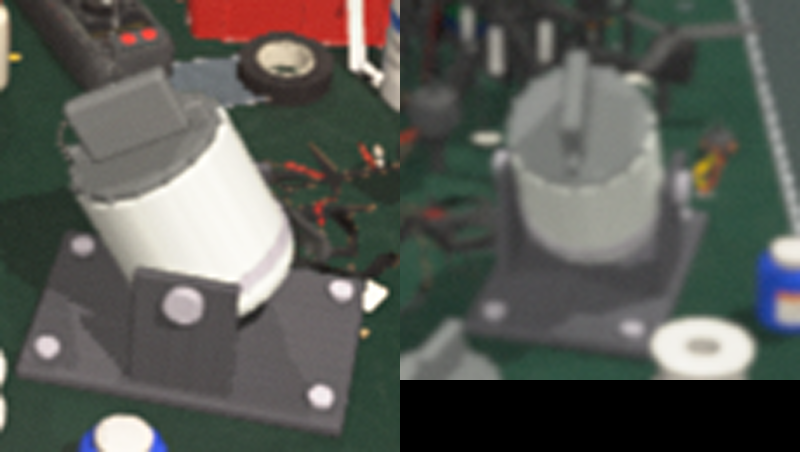

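The close-up confirms the grip bar runs roughly along the lean direction, towards +y. I'll fit a pose from the bar corners and flange extents.

```bash
cat >> h.py <<'E'
def coverT(p):  # x,y,az,phi (bar angle rel. to lean direction), z=.132
    az=p[2]; Rz=R.from_euler('z',az)*R.from_euler('y',np.pi/6)*R.from_euler('z',p[3])
    return Rz.as_matrix(),np.array([p[0],p[1],.132])
E
python3 - <<'E'
from h import *
s,d=cal("scene"),cal("side")
S=lambda u:(np.array(u)/3.478+[315,215]); D=lambda u:((np.array(u)-[400,0])/4+[300,195])
# bar: x+ = downslope end; scene-visible face is toward -x world
bar=[(31,46,(72,103)),(-31,46,(165,75)),(-31,7,(187,127)),(31,7,(92,160))]
t=np.linspace(0,2*np.pi,73)
def res(p,full=False):
    M,o=coverT(p); r=[]
    y=7 if M[0,1]<0 else -7
    for x,z,u in bar: r.append(proj(s,o+M@(np.array([x,y,z])/1000))[0]-S(u))
    C=np.concatenate([proj(d,o+np.c_[.046*np.cos(t),.046*np.sin(t),0*t+z]@M.T) for z in(0,.007)])
    e=np.array([C[:,0].min(),C[:,0].max(),C[:,1].min(),C[:,1].max()])
    g=np.r_[D((507,65)),D((660,190))][[0,2,1,3]]
    r.append(e-g)
    # side: far end top mid, near end top mid
    r.append(proj(d,o+M@[-.031,0,.046])[0]-D((576,52)))
    r.append(proj(d,o+M@[.031,0,.046])[0]-D((573,127)))
    return np.concatenate(r)
q=least_squares(res,[.53,-.24,1.84,0.],loss='soft_l1')
print(q.x,np.degrees(q.x[2:]),np.round(res(q.x),1))
# independent: tote
def tr(p):
    c,sn=np.cos(p[2]),np.sin(p[2]);r=[]
    # long along ~x
    P=[(.156,.106),(.156,-.106),(-.156,-.106),(-.156,.106)]
    W=[np.array([p[0]+c*a-sn*b,p[1]+sn*a+c*b,.095]) for a,b in P]
    for w,u in zip(W,[(193,190),(267,207),(187,310),(109,256)]): r.append(proj(s,w)[0]-u)
    for w,u in zip(W,[(190,326),(249,283),(366,318),(318,380)]): r.append(proj(d,w)[0]-u)
    return np.concatenate(r)
q2=least_squares(tr,[.48,.16,0],loss='soft_l1');print(q2.x,np.round(q2.fun,1),np.round(tr(q2.x),1))
E
```

```text
[ 0.53319405 -0.22386241  1.68794936  0.21010026] [96.71237426 12.03785793] [-3.   1.4 -1.2 -0.6  1.2  1.   0.1  1.1  0.9 -2.  -0.6 -1.1 -0.2 -1.6
 -2.5 -0.4]
[0.48361193 0.15417792 0.02729861] [  1.   -4.1   2.5   1.9  -2.4 -22.2  -9.5  -0.2  -4.6   1.3  -1.   -5.9
   4.7  -3.1   3.1  -0.7] [  1.   -4.1   2.5   1.9  -2.4 -22.2  -9.5  -0.2  -4.6   1.3  -1.   -5.9
   4.7  -3.1   3.1  -0.7]
```

```bash
cat >> h.py <<'E'
def toolgoal(p,d,turn=0):
    """tool pose over cover pose p: TCP d m out along axis, turned anticlockwise by turn"""
    M,o=coverT(p); M=M@R.from_euler('z',turn).as_matrix()
    z=-M[:,2]; best=None
    for s in(1,-1):
        y=s*M[:,1]; T=np.c_[np.cross(y,z),y,z]
        if best is None or y@[1,0,0]>best[1]: best=(T,y@[1,0,0])
    return best[0],o+d*M[:,2]
def rel(Rg,pg,st=None):
    st=st or env.state(); R0=R.from_rotvec(st["ee_rot"])
    t=R0.inv().apply(pg-st["ee_pos"]); a=(R0.inv()*R.from_matrix(Rg)).as_rotvec()
    return dict(zip(["tx","ty","tz","ax","ay","az"],np.round(np.r_[t/.6,a/(np.pi/4)],4).tolist()))
E
python3 - <<'E'
from h import *
print(rel(*toolgoal([.533,-.224,np.radians(101),np.radians(7)],.16)))
E
```

```text
{'tx': -0.2424, 'ty': -0.2616, 'tz': -0.0662, 'ax': -0.0248, 'ay': -0.6691, 'az': -0.3904}
```

>>> {"api": "step_arm", "payload": {"motion": [{"tx": -0.04,"ty": -0.04,"tz": -0.066,"ax": -0.004,"ay": -0.11,"az": -0.065},{"tx": -0.08,"ty": -0.087,"tz": -0.066,"ax": -0.008,"ay": -0.22,"az": -0.13},{"tx": -0.12,"ty": -0.13,"tz": -0.066,"ax": -0.012,"ay": -0.33,"az": -0.195},{"tx": -0.16,"ty": -0.174,"tz": -0.066,"ax": -0.016,"ay": -0.45,"az": -0.26},{"tx": -0.2,"ty": -0.22,"tz": -0.066,"ax": -0.02,"ay": -0.56,"az": -0.325},{"tx": -0.242,"ty": -0.262,"tz": -0.066,"ax": -0.025,"ay": -0.669,"az": -0.39},{"tx": -0.242,"ty": -0.262,"tz": -0.066,"ax": -0.025,"ay": -0.669,"az": -0.39},{"tx": -0.242,"ty": -0.262,"tz": -0.066,"ax": -0.025,"ay": -0.669,"az": -0.39},{"tx": -0.242,"ty": -0.262,"tz": -0.066,"ax": -0.025,"ay": -0.669,"az": -0.39}], "squeeze": 60}}

```text
invalid input at $.motion[0]: expected keys tx, ty, tz, ax, ay, az, claw
```

```bash
python3 - <<'E'
from h import *
import pickle
c=cal("wrist"); im=env.capture("wrist")[:,:,::-1].copy(); cv2.imwrite("pics/w1raw.png",im); pickle.dump(c,open("w1.pkl","wb"))
st=env.state(); print(st["joints"],st["ee_pos"],rel(*toolgoal([.533,-.224,np.radians(101),np.radians(7)],.16)))
M,o=coverT([.533,-.224,np.radians(101),np.radians(7)])
t=np.linspace(0,2*np.pi,60)
for z in (0.007,):
    cv2.polylines(im,[proj(c,o+np.c_[.046*np.cos(t),.046*np.sin(t),0*t+z]@M.T).astype(int)],True,(0,255,0),1)
P=np.array([[31,7],[-31,7],[-31,-7],[31,-7]])/1000
cv2.polylines(im,[proj(c,o+np.c_[P,np.full(4,.046)]@M.T).astype(int)],True,(0,0,255),1)
cv2.imwrite("pics/w1.png",im)
E
```

```text
[-0.14953452  0.42659057  0.07385583  1.6064552  -0.03408828  1.11079583
 -0.06707953] [ 6.74685703e-01 -2.25035950e-06  2.30772086e-01] {'tx': -0.2424, 'ty': -0.2617, 'tz': -0.066, 'ax': -0.0246, 'ay': -0.6691, 'az': -0.3904}
```

View pics/w1.png

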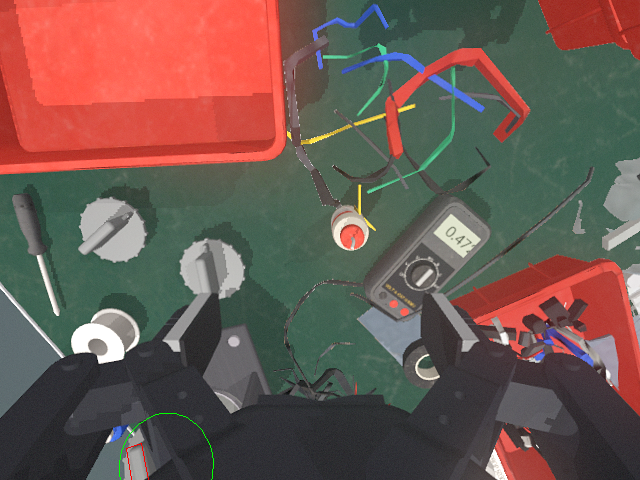

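The move was refused because every row needs "claw". The picture is from the start pose and shows the tote at upper left, with its rim corner at (285,155), and two look-alike covers at (112,230) and (212,268). I'll send the move again.

>>> {"api": "step_arm", "payload": {"motion": [{"tx": -0.04,"ty": -0.04,"tz": -0.066,"ax": -0.004,"ay": -0.11,"az": -0.065,"claw": -1},{"tx": -0.08,"ty": -0.087,"tz": -0.066,"ax": -0.008,"ay": -0.22,"az": -0.13,"claw": -1},{"tx": -0.12,"ty": -0.13,"tz": -0.066,"ax": -0.012,"ay": -0.33,"az": -0.195,"claw": -1},{"tx": -0.16,"ty": -0.174,"tz": -0.066,"ax": -0.016,"ay": -0.45,"az": -0.26,"claw": -1},{"tx": -0.2,"ty": -0.22,"tz": -0.066,"ax": -0.02,"ay": -0.56,"az": -0.325,"claw": -1},{"tx": -0.242,"ty": -0.262,"tz": -0.066,"ax": -0.025,"ay": -0.669,"az": -0.39,"claw": -1},{"tx": -0.242,"ty": -0.262,"tz": -0.066,"ax": -0.025,"ay": -0.669,"az": -0.39,"claw": -1},{"tx": -0.242,"ty": -0.262,"tz": -0.066,"ax": -0.025,"ay": -0.669,"az": -0.39,"claw": -1},{"tx": -0.242,"ty": -0.262,"tz": -0.066,"ax": -0.025,"ay": -0.669,"az": -0.39,"claw": -1}], "squeeze": 60}}

```text
clock: 0.9
ee_pos: [0.5182, -0.1448, 0.2712]
ee_rot: [1.597, 2.196, -0.493]
contact_force: [0.4, 0.3, 1.1]
opening: 0.0854
gripper_force: 0.0
```

```bash
python3 - <<'E'
from h import *
import pickle
c=cal("wrist"); im=env.capture("wrist")[:,:,::-1].copy(); cv2.imwrite("pics/w2raw.png",im); pickle.dump(c,open("w2.pkl","wb"))
p=[.533,-.224,np.radians(101),np.radians(7)]
st=env.state(); print(st["joints"],st["ee_pos"],rel(*toolgoal(p,.16)))
M,o=coverT(p)
t=np.linspace(0,2*np.pi,60)
cv2.polylines(im,[proj(c,o+np.c_[.046*np.cos(t),.046*np.sin(t),0*t+.007]@M.T).astype(int)],True,(0,255,0),1)
P=np.array([[31,7],[-31,7],[-31,-7],[31,-7]])/1000
cv2.polylines(im,[proj(c,o+np.c_[P,np.full(4,.046)]@M.T).astype(int)],True,(0,0,255),1)
cv2.imwrite("pics/w2.png",im)
E
```

```text
[-0.29966981  0.11931068  0.13373201  2.03103209  0.59057697  1.05859509
 -0.16714762] [ 0.51859907 -0.14476914  0.27126248] {'tx': 0.0, 'ty': -0.0016, 'tz': 0.0014, 'ax': 0.0026, 'ay': -0.0006, 'az': -0.0021}
```

View pics/w2.png

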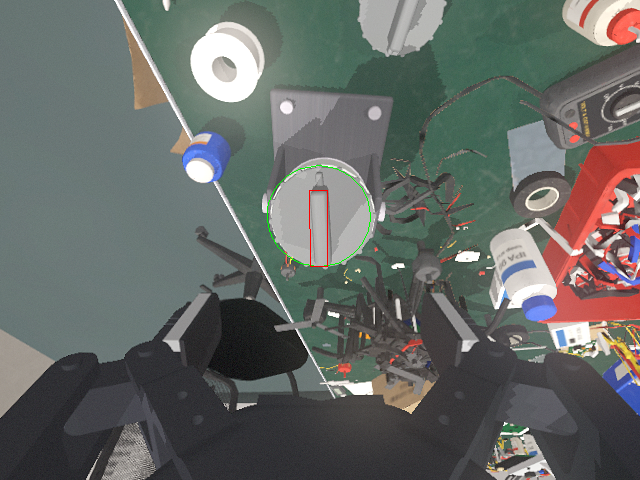

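The overlay almost matches the real cover: flange centred near (321,217), bar at (319,228). One zoom to refine.

```bash
python3 - <<'E'
import cv2
a=cv2.imread("pics/w2raw.png")[140:280,250:390]
cv2.imwrite("pics/w2z.png",cv2.resize(a,(595,595),interpolation=cv2.INTER_CUBIC))
E
```

```text
(no output)
```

View pics/w2z.png

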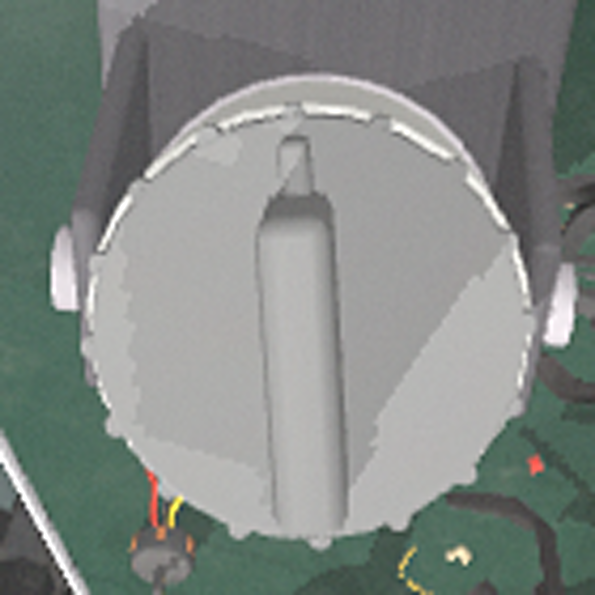

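```bash
python3 - <<'E'
from h import *
import pickle
c=pickle.load(open("w2.pkl","rb")); s=cal("scene")
b=[onplane(c,np.array(u),.012) for u in[(287,106),(374.5,113)]]
v=b[1]-b[0]; print("bolts",b,"az from bolts",np.degrees(np.arctan2(v[1],v[0]))+90)
b=[onplane(s,np.array(u)/3.478+[315,215],.012) for u in[(47,346),(321,396),(342,289),(82,244)]]
for i,j in((0,3),(1,2)): v=b[j]-b[i]; print(np.degrees(np.arctan2(v[1],v[0]))+90)
for i,j in((1,0),(2,3)): v=b[j]-b[i]; print(np.degrees(np.arctan2(v[1],v[0])))
W=lambda u:np.array(u)/4.25+[250,140]
t=np.linspace(0,2*np.pi,145)
def res(p):
    M,o=coverT(p); r=[]
    pts=[(-31,7,(258,230)),(-31,-7,(332,230)),(31,7,(275,522)),(31,-7,(347,522))]
    for x,y,u in pts:
        r.append(proj(c,o+M@(np.array([x,y,46])/1000))[0]-W(u))
    C=proj(c,o+np.c_[.046*np.cos(t),.046*np.sin(t),0*t+.007]@M.T)
    r.append([C[:,0].min()-W((92,0))[0],C[:,0].max()-W((530,0))[0],C[:,1].min()-W((0,110))[1],C[:,1].max()-W((0,537))[1]])
    return np.concatenate(r)
for az in (101,103,105,107):
    q=least_squares(lambda p:res([p[0],p[1],np.radians(az),p[2]]),[.533,-.224,0.1],loss='soft_l1')
    print(az,q.x,np.degrees(q.x[2]),q.cost,np.round(q.fun,1))
    print(rel(*toolgoal([q.x[0],q.x[1],np.radians(az),q.x[2]],.016)))
E
```

```text
bolts [array([ 0.47972279, -0.19102519]), array([ 0.57045352, -0.16853765])] az from bolts 103.92020444737102
104.9161410281332
104.4124798752845
104.68420644158724
104.61390227982095
101 [ 0.53532524 -0.22352258  0.06935125] 3.973534009637666 289.42706590138414 [  0.4  72.6   0.3  73.4  -0.  -72.7   1.5 -71.7  -1.8  -1.6   0.3   0.5]
{'tx': -0.0005, 'ty': 0.0018, 'tz': 0.2414, 'ax': 0.0026, 'ay': -0.0006, 'az': 0.0651}
103 [ 0.53599283 -0.22329617  0.03936456] 2.2554228860101055 288.1511697842777 [  0.3  72.5   0.2  73.4  -0.2 -72.8   1.4 -71.8  -1.   -0.8   0.3   0.5]
{'tx': -0.0005, 'ty': 0.0025, 'tz': 0.2414, 'ax': -0.0196, 'ay': -0.0024, 'az': 0.0648}
105 [ 0.53655628 -0.22311351  0.01040916] 0.5964009270619072 287.3786686843157 [  0.1  72.4  -0.   73.4  -0.5 -72.9   1.1 -71.9  -0.3  -0.2   0.3   0.5]
{'tx': -0.0005, 'ty': 0.003, 'tz': 0.2413, 'ax': -0.0418, 'ay': -0.0035, 'az': 0.0632}
107 [ 0.53704816 -0.2229418  -0.0173286 ] -0.9928555973848825 287.48197572661053 [ -0.2  72.3  -0.3  73.4  -0.9 -72.9   0.6 -71.9   0.3   0.4   0.3   0.6]
{'tx': -0.0004, 'ty': 0.0034, 'tz': 0.2413, 'ax': -0.064, 'ay': -0.0041, 'az': 0.06}
```

```bash
python3 - <<'E'
from h import *
import pickle
c=pickle.load(open("w2.pkl","rb"))
W=lambda u:np.array(u)/4.25+[250,140]
t=np.linspace(0,2*np.pi,145)
def res(p):
    M,o=coverT(p); r=[]
    for x,y,u in [(31,7,(258,230)),(31,-7,(332,230)),(-31,7,(275,522)),(-31,-7,(347,522))]:
        r.append(proj(c,o+M@(np.array([x,y,46])/1000))[0]-W(u))
    C=proj(c,o+np.c_[.046*np.cos(t),.046*np.sin(t),0*t+.007]@M.T)
    r.append([C[:,0].min()-W((92,0))[0],C[:,0].max()-W((530,0))[0],C[:,1].min()-W((0,110))[1],C[:,1].max()-W((0,537))[1]])
    return np.concatenate(r)
az=np.radians(104.5)
q=least_squares(lambda p:res([p[0],p[1],az,p[2]]),[.533,-.224,0.1],loss='soft_l1')
p=[q.x[0],q.x[1],az,q.x[2]]
print(p,np.degrees(q.x[2]),q.cost,np.round(res(p),1))
np.save("p.npy",p)
for d in(.06,.014):print(rel(*toolgoal(p,d)))
E
```

```text
[np.float64(0.5364504239608867), np.float64(-0.2231226887582705), np.float64(1.8238690683340744), np.float64(0.11704799065897589)] 6.706355865246002 12.99186517636935 [-0.4 -3.3  0.7 -4.1 -0.   4.5  0.4  3.9 -0.4 -0.3  0.2  0.5]
{'tx': -0.0002, 'ty': 0.0009, 'tz': 0.168, 'ax': -0.036, 'ay': -0.0051, 'az': -0.063}
{'tx': -0.0004, 'ty': 0.0031, 'tz': 0.2446, 'ax': -0.036, 'ay': -0.0051, 'az': -0.063}
```

>>> {"api": "step_arm", "payload": {"motion": [{"tx": 0,"ty": 0.001,"tz": 0.06,"ax": -0.02,"ay": -0.003,"az": -0.03,"claw": -1},{"tx": 0,"ty": 0.001,"tz": 0.12,"ax": -0.036,"ay": -0.005,"az": -0.063,"claw": -1},{"tx": 0,"ty": 0.001,"tz": 0.168,"ax": -0.036,"ay": -0.005,"az": -0.063,"claw": -1},{"tx": 0,"ty": 0.002,"tz": 0.2,"ax": -0.036,"ay": -0.005,"az": -0.063,"claw": -1},{"tx": 0,"ty": 0.003,"tz": 0.225,"ax": -0.036,"ay": -0.005,"az": -0.063,"claw": -1},{"tx": 0,"ty": 0.003,"tz": 0.238,"ax": -0.036,"ay": -0.005,"az": -0.063,"claw": -1},{"tx": 0,"ty": 0.003,"tz": 0.243,"ax": -0.036,"ay": -0.005,"az": -0.063,"claw": -1},{"tx": 0,"ty": 0.003,"tz": 0.243,"ax": -0.036,"ay": -0.005,"az": -0.063,"claw": -1},{"tx": 0,"ty": 0.003,"tz": 0.243,"ax": -0.036,"ay": -0.005,"az": -0.063,"claw": -1}], "squeeze": 30}}

```text
clock: 1.7
ee_pos: [0.5342, -0.2158, 0.1451]
ee_rot: [1.529, 2.234, -0.478]
contact_force: [0.2, -0.0, 0.1]
opening: 0.0856
gripper_force: 0.0
```

```bash
python3 - <<'E'
from h import *
st=env.state(); print(st["joints"],st["contact_force"],st["wrist_torque"],rel(*toolgoal(np.load("p.npy"),.014)))
E
```

```text
[-0.20108701  0.31041081  0.20520168  2.13277724  0.72510719  0.70645383
 -0.20107919] [ 0.23494836 -0.04666508  0.11994329] [0.50213934 0.14993301 0.03808009] {'tx': -0.0002, 'ty': 0.0006, 'tz': 0.0019, 'ax': -0.0004, 'ay': 0.0008, 'az': 0.0008}
```

>>> {"api": "step_arm", "payload": {"motion": [{"tx": 0,"ty": 0,"tz": 0,"ax": 0,"ay": 0,"az": 0,"claw": 1},{"tx": 0,"ty": 0,"tz": 0,"ax": 0,"ay": 0,"az": 0,"claw": 1},{"tx": 0,"ty": 0,"tz": 0,"ax": 0,"ay": 0,"az": 0,"claw": 1},{"tx": 0,"ty": 0,"tz": 0,"ax": 0,"ay": 0,"az": 0,"claw": 1},{"tx": 0,"ty": 0,"tz": 0,"ax": 0,"ay": 0,"az": 0,"claw": 1},{"tx": 0,"ty": 0,"tz": 0,"ax": 0,"ay": 0,"az": 0,"claw": 1},{"tx": 0,"ty": 0,"tz": 0,"ax": 0,"ay": 0,"az": 0,"claw": 1},{"tx": 0,"ty": 0,"tz": 0,"ax": 0,"ay": 0,"az": 0,"claw": 1},{"tx": 0,"ty": 0,"tz": 0,"ax": 0,"ay": 0,"az": 0,"claw": 1},{"tx": 0,"ty": 0,"tz": 0,"ax": 0,"ay": 0,"az": 0,"claw": 1},{"tx": 0,"ty": 0,"tz": 0,"ax": 0,"ay": 0,"az": 0,"claw": 1},{"tx": 0,"ty": 0,"tz": 0,"ax": 0,"ay": 0,"az": 0,"claw": 1}], "squeeze": 30}}

```text
clock: 2.7
ee_pos: [0.5337, -0.216, 0.1447]
ee_rot: [1.529, 2.234, -0.478]
contact_force: [-2.9, 3.5, 5.4]
opening: 0.0137
gripper_force: 29.8
```

```bash
cat >> h.py <<'E'
def status():
    st=env.state(); R0=R.from_rotvec(st["ee_rot"]); Rg,pg=toolgoal(np.load("p.npy"),.014)
    d=R0.inv().apply(st["ee_pos"]-pg)*1000; a=(R.from_matrix(Rg).inv()*R0).as_rotvec(degrees=True)
    print("clk %.2f j"%st["clock"],np.round(st["joints"],2),"F",np.round(R0.inv().apply(st["contact_force"]),1),"T",np.round(R0.inv().apply(st["wrist_torque"]),2),"d",np.round(d,1),"rot",np.round(a,1),"open",round(st["opening"],4),st["gripper_force"])
E
python3 -c "
from h import *
status()"
```

```text
clk 2.70 j [-0.2   0.31  0.21  2.13  0.73  0.71 -0.2 ] F [ 1.  -1.8 -6.7] T [ 0.18  0.6  -0.06] d [ 0.3 -0.9 -0.8] rot [ 0. -0. -0.] open 0.0137 29.75651443004608
```

Gripped, with the opening at 13.7 mm. First 40 deg of turn, with a slight back-off from the flange.

>>> {"api": "step_arm", "payload": {"motion": [{"tx": 0,"ty": 0,"tz": -0.001,"ax": 0,"ay": 0,"az": -0.05,"claw": 1},{"tx": 0,"ty": 0,"tz": -0.001,"ax": 0,"ay": 0,"az": -0.12,"claw": 1},{"tx": 0,"ty": 0,"tz": -0.001,"ax": 0,"ay": 0,"az": -0.2,"claw": 1},{"tx": 0,"ty": 0,"tz": -0.001,"ax": 0,"ay": 0,"az": -0.28,"claw": 1},{"tx": 0,"ty": 0,"tz": -0.001,"ax": 0,"ay": 0,"az": -0.34,"claw": 1},{"tx": 0,"ty": 0,"tz": -0.001,"ax": 0,"ay": 0,"az": -0.4,"claw": 1},{"tx": 0,"ty": 0,"tz": -0.001,"ax": 0,"ay": 0,"az": -0.45,"claw": 1},{"tx": 0,"ty": 0,"tz": -0.001,"ax": 0,"ay": 0,"az": -0.45,"claw": 1},{"tx": 0,"ty": 0,"tz": -0.001,"ax": 0,"ay": 0,"az": -0.45,"claw": 1}], "squeeze": 40}}

```text
clock: 3.45
ee_pos: [0.5333, -0.216, 0.1449]
ee_rot: [1.134, 2.513, -0.578]
contact_force: [0.3, 0.6, -1.4]
opening: 0.0135
gripper_force: 38.9
```

```bash
python3 -c "
from h import *
status()"
```

```text
clk 3.45 j [-0.16  0.31  0.15  2.13  0.74  0.72  0.14] F [0.8 0.9 1. ] T [-0.37  0.71  0.01] d [ 0.8 -1.1 -1. ] rot [  0.1   0.  -20.2] open 0.0135 38.85521650314331
```

>>> {"api": "step_arm", "payload": {"motion": [{"tx": 0,"ty": 0,"tz": 0,"ax": 0,"ay": 0,"az": -0.08,"claw": 1},{"tx": 0,"ty": 0,"tz": 0,"ax": 0,"ay": 0,"az": -0.16,"claw": 1},{"tx": 0,"ty": 0,"tz": 0,"ax": 0,"ay": 0,"az": -0.24,"claw": 1},{"tx": 0,"ty": 0,"tz": 0,"ax": 0,"ay": 0,"az": -0.32,"claw": 1},{"tx": 0,"ty": 0,"tz": 0,"ax": 0,"ay": 0,"az": -0.4,"claw": 1},{"tx": 0,"ty": 0,"tz": 0,"ax": 0,"ay": 0,"az": -0.48,"claw": 1},{"tx": 0,"ty": 0,"tz": 0,"ax": 0,"ay": 0,"az": -0.56,"claw": 1},{"tx": 0,"ty": 0,"tz": 0,"ax": 0,"ay": 0,"az": -0.62,"claw": 1},{"tx": 0,"ty": 0,"tz": 0,"ax": 0,"ay": 0,"az": -0.667,"claw": 1},{"tx": 0,"ty": 0,"tz": 0,"ax": 0,"ay": 0,"az": -0.667,"claw": 1},{"tx": 0,"ty": 0,"tz": 0,"ax": 0,"ay": 0,"az": -0.667,"claw": 1}]}}

```text
clock: 4.37
ee_pos: [0.5333, -0.216, 0.1449]
ee_rot: [0.461, 2.811, -0.7]
contact_force: [0.5, 0.5, -2.3]
opening: 0.0135
gripper_force: 38.9
```

```bash
python3 -c "
from h import *
status()"
```

```text
clk 4.37 j [-0.09  0.31  0.08  2.13  0.77  0.74  0.64] F [0.3 1.5 1.8] T [-0.61  0.45  0.02] d [ 1.1 -0.5 -1.1] rot [  0.1   0.  -50.2] open 0.0135 38.86458456516266
```

Still free at 50 deg. Now small steps of 4 deg, watching the torque.

>>> {"api": "step_arm", "payload": {"motion": [{"tx": 0,"ty": 0,"tz": 0,"ax": 0,"ay": 0,"az": -0.03,"claw": 1},{"tx": 0,"ty": 0,"tz": 0,"ax": 0,"ay": 0,"az": -0.06,"claw": 1},{"tx": 0,"ty": 0,"tz": 0,"ax": 0,"ay": 0,"az": -0.09,"claw": 1},{"tx": 0,"ty": 0,"tz": 0,"ax": 0,"ay": 0,"az": -0.09,"claw": 1}]}}

```text
clock: 4.7
ee_pos: [0.5335, -0.2159, 0.145]
ee_rot: [0.357, 2.841, -0.714]
contact_force: [-0.2, 0.0, -1.6]
opening: 0.0134
gripper_force: 38.9
```

```bash
python3 -c "
from h import *
status()"
```

```text
clk 4.70 j [-0.08  0.31  0.07  2.13  0.77  0.74  0.71] F [0.6 0.6 1.3] T [-0.65  0.37  0.01] d [ 1.  -0.3 -1.2] rot [  0.1   0.  -54.5] open 0.0134 38.85904312133789
```

>>> {"api": "step_arm", "payload": {"motion": [{"tx": 0,"ty": 0,"tz": 0,"ax": 0,"ay": 0,"az": -0.03,"claw": 1},{"tx": 0,"ty": 0,"tz": 0,"ax": 0,"ay": 0,"az": -0.06,"claw": 1},{"tx": 0,"ty": 0,"tz": 0,"ax": 0,"ay": 0,"az": -0.06,"claw": 1}]}}

```text
clock: 4.95
ee_pos: [0.5334, -0.2159, 0.145]
ee_rot: [0.291, 2.858, -0.723]
contact_force: [-0.3, 0.6, -2.0]
opening: 0.0135
gripper_force: 38.9
```

```bash
python3 -c "
from h import *
status()"
```

```text
clk 4.95 j [-0.08  0.31  0.06  2.13  0.77  0.74  0.75] F [0.8 1.3 1.4] T [-0.7   0.33 -0.01] d [ 1.1 -0.4 -1.1] rot [  0.1   0.  -57.2] open 0.0135 38.8588947057724
```

>>> {"api": "step_arm", "payload": {"motion": [{"tx": 0,"ty": 0,"tz": 0,"ax": 0,"ay": 0,"az": -0.03,"claw": 1},{"tx": 0,"ty": 0,"tz": 0,"ax": 0,"ay": 0,"az": -0.06,"claw": 1},{"tx": 0,"ty": 0,"tz": 0,"ax": 0,"ay": 0,"az": -0.06,"claw": 1}]}}

```text
clock: 5.2
ee_pos: [0.5334, -0.2159, 0.145]
ee_rot: [0.224, 2.874, -0.732]
contact_force: [-0.9, -0.7, -2.1]
opening: 0.0134
gripper_force: 38.9
```

```bash
python3 -c "
from h import *
status()"
```

```text
clk 5.20 j [-0.07  0.31  0.05  2.13  0.78  0.74  0.8 ] F [1.2 0.2 2.1] T [-0.7   0.31  0.02] d [ 1.1 -0.3 -1.1] rot [  0.1   0.  -59.9] open 0.0134 38.8593989610672
```

>>> {"api": "step_arm", "payload": {"motion": [{"tx": 0,"ty": 0,"tz": 0,"ax": 0,"ay": 0,"az": -0.03,"claw": 1},{"tx": 0,"ty": 0,"tz": 0,"ax": 0,"ay": 0,"az": -0.06,"claw": 1},{"tx": 0,"ty": 0,"tz": 0,"ax": 0,"ay": 0,"az": -0.06,"claw": 1}]}}

```text
clock: 5.45
ee_pos: [0.5335, -0.2159, 0.1451]
ee_rot: [0.157, 2.888, -0.74]
contact_force: [0.9, 0.9, -2.3]
opening: 0.0134
gripper_force: 38.9
```

```bash
python3 -c "
from h import *
status()"
```

```text
clk 5.45 j [-0.07  0.31  0.05  2.13  0.78  0.74  0.85] F [-0.4  2.   1.6] T [-0.7   0.23  0.03] d [ 1.1 -0.2 -1.2] rot [  0.1   0.  -62.6] open 0.0134 38.85999083518982
```

>>> {"api": "step_arm", "payload": {"motion": [{"tx": 0,"ty": 0,"tz": 0,"ax": 0,"ay": 0,"az": -0.03,"claw": 1},{"tx": 0,"ty": 0,"tz": 0,"ax": 0,"ay": 0,"az": -0.06,"claw": 1},{"tx": 0,"ty": 0,"tz": 0,"ax": 0,"ay": 0,"az": -0.06,"claw": 1}]}}

```text
clock: 5.7
ee_pos: [0.5334, -0.2159, 0.145]
ee_rot: [0.089, 2.901, -0.748]
contact_force: [0.4, -0.7, -1.8]
opening: 0.0135
gripper_force: 38.9
```

```bash
python3 -c "
from h import *
status()"
```

```text
clk 5.70 j [-0.06  0.31  0.04  2.13  0.78  0.75  0.89] F [-0.1  0.3  2. ] T [-0.74  0.21 -0.01] d [ 1.1 -0.2 -1.1] rot [  0.1   0.  -65.3] open 0.0135 38.85997295379639
```

>>> {"api": "step_arm", "payload": {"motion": [{"tx": 0,"ty": 0,"tz": 0,"ax": 0,"ay": 0,"az": -0.03,"claw": 1},{"tx": 0,"ty": 0,"tz": 0,"ax": 0,"ay": 0,"az": -0.06,"claw": 1},{"tx": 0,"ty": 0,"tz": 0,"ax": 0,"ay": 0,"az": -0.06,"claw": 1}]}}

```text
clock: 5.95
ee_pos: [0.5335, -0.2159, 0.145]
ee_rot: [0.021, 2.913, -0.756]
contact_force: [-0.4, 0.4, -1.8]
opening: 0.0133
gripper_force: 38.9
```

```bash
python3 -c "
from h import *
status()"
```

```text
clk 5.95 j [-0.06  0.31  0.03  2.13  0.78  0.75  0.94] F [0.6 1.2 1.3] T [-0.79  0.21  0.01] d [ 1.1 -0.1 -1.2] rot [  0.1   0.  -68. ] open 0.0133 38.86030733585358
```

>>> {"api": "step_arm", "payload": {"motion": [{"tx": 0,"ty": 0,"tz": 0,"ax": 0,"ay": 0,"az": -0.03,"claw": 1},{"tx": 0,"ty": 0,"tz": 0,"ax": 0,"ay": 0,"az": -0.06,"claw": 1},{"tx": 0,"ty": 0,"tz": 0,"ax": 0,"ay": 0,"az": -0.06,"claw": 1}]}}

```text
clock: 6.2
ee_pos: [0.5335, -0.2159, 0.145]
ee_rot: [-0.048, 2.923, -0.763]
contact_force: [0.2, 0.5, -2.4]
opening: 0.0135
gripper_force: 38.9
```

```bash
python3 -c "
from h import *
status()"
```

```text
clk 6.20 j [-0.05  0.31  0.03  2.12  0.78  0.75  0.98] F [0.  1.6 1.8] T [-0.75  0.13  0.02] d [ 1.1 -0.1 -1.1] rot [  0.1   0.  -70.7] open 0.0135 38.86013209819794
```

>>> {"api": "step_arm", "payload": {"motion": [{"tx": 0,"ty": 0,"tz": 0,"ax": 0,"ay": 0,"az": -0.03,"claw": 1},{"tx": 0,"ty": 0,"tz": 0,"ax": 0,"ay": 0,"az": -0.06,"claw": 1},{"tx": 0,"ty": 0,"tz": 0,"ax": 0,"ay": 0,"az": -0.06,"claw": 1}]}}

```text
clock: 6.45
ee_pos: [0.5334, -0.2158, 0.145]
ee_rot: [-0.117, 2.931, -0.769]
contact_force: [-0.5, -0.7, -0.9]
opening: 0.0135
gripper_force: 39.0
```

```bash
python3 -c "
from h import *
status()"
```

```text
clk 6.45 j [-0.04  0.31  0.02  2.12  0.79  0.75  1.03] F [ 0.7 -0.1  1.1] T [-0.75  0.11 -0.  ] d [ 1.1  0.1 -1.2] rot [  0.1   0.  -73.4] open 0.0135 39.009395241737366
```

>>> {"api": "step_arm", "payload": {"motion": [{"tx": 0,"ty": 0,"tz": 0,"ax": 0,"ay": 0,"az": -0.03,"claw": 1},{"tx": 0,"ty": 0,"tz": 0,"ax": 0,"ay": 0,"az": -0.06,"claw": 1},{"tx": 0,"ty": 0,"tz": 0,"ax": 0,"ay": 0,"az": -0.06,"claw": 1}]}}

```text
clock: 6.7
ee_pos: [0.5333, -0.2153, 0.1447]
ee_rot: [-0.187, 2.939, -0.775]
contact_force: [-1.2, 5.5, -6.1]
opening: 0.0136
gripper_force: 40.0
```

```bash
python3 -c "
from h import *
status()"
```

```text
clk 6.70 j [-0.04  0.31  0.01  2.12  0.79  0.75  1.07] F [0.8 7.9 2.5] T [-2.35  0.22  0.64] d [ 1.2  0.8 -1.2] rot [  0.    0.1 -76.1] open 0.0136 39.98169422149658
```

At about 75 deg the torque about z jumped from 0 to 0.64 N m, so that is the stop. I'll ease back about 1 deg and lift along the axis.

>>> {"api": "step_arm", "payload": {"motion": [{"tx": 0,"ty": 0,"tz": 0,"ax": 0,"ay": 0,"az": 0.025,"claw": 1},{"tx": 0,"ty": 0,"tz": 0,"ax": 0,"ay": 0,"az": 0.025,"claw": 1},{"tx": 0,"ty": 0,"tz": -0.002,"ax": 0,"ay": 0,"az": 0.025,"claw": 1},{"tx": 0,"ty": 0,"tz": -0.004,"ax": 0,"ay": 0,"az": 0.025,"claw": 1},{"tx": 0,"ty": 0,"tz": -0.006,"ax": 0,"ay": 0,"az": 0.025,"claw": 1},{"tx": 0,"ty": 0,"tz": -0.006,"ax": 0,"ay": 0,"az": 0.025,"claw": 1}], "squeeze": 60}}

```text
clock: 7.2
ee_pos: [0.5329, -0.2139, 0.1482]
ee_rot: [-0.155, 2.936, -0.773]
contact_force: [-2.7, 5.1, -5.9]
opening: 0.0132
gripper_force: 59.7
```

```bash
python3 -c "
from h import *
status()"
```

```text
clk 7.20 j [-0.04  0.3   0.02  2.12  0.78  0.76  1.06] F [2.5 7.5 2.3] T [-2.6   0.44  0.21] d [ 1.2  0.2 -4.9] rot [  0.1   0.  -74.9] open 0.0132 59.7439581155777
```

It lifted 3.7 mm with low axial force, so the lugs are clear of the lock. I'll keep lifting and relieve the side force slightly.

>>> {"api": "step_arm", "payload": {"motion": [{"tx": 0,"ty": 0.001,"tz": -0.004,"ax": 0,"ay": 0,"az": 0.005,"claw": 1},{"tx": 0,"ty": 0.001,"tz": -0.012,"ax": 0,"ay": 0,"az": 0.005,"claw": 1},{"tx": 0,"ty": 0.001,"tz": -0.022,"ax": 0,"ay": 0,"az": 0.005,"claw": 1},{"tx": 0,"ty": 0.001,"tz": -0.034,"ax": 0,"ay": 0,"az": 0.005,"claw": 1},{"tx": 0,"ty": 0.001,"tz": -0.05,"ax": 0,"ay": 0,"az": 0.005,"claw": 1},{"tx": 0,"ty": 0.001,"tz": -0.08,"ax": 0,"ay": 0,"az": 0.005,"claw": 1},{"tx": 0,"ty": 0.001,"tz": -0.12,"ax": 0,"ay": 0,"az": 0.005,"claw": 1},{"tx": 0,"ty": 0.001,"tz": -0.17,"ax": 0,"ay": 0,"az": 0.005,"claw": 1},{"tx": 0,"ty": 0.001,"tz": -0.22,"ax": 0,"ay": 0,"az": 0.005,"claw": 1},{"tx": 0,"ty": 0.001,"tz": -0.25,"ax": 0,"ay": 0,"az": 0.005,"claw": 1},{"tx": 0,"ty": 0.001,"tz": -0.25,"ax": 0,"ay": 0,"az": 0.005,"claw": 1},{"tx": 0,"ty": 0.001,"tz": -0.25,"ax": 0,"ay": 0,"az": 0.005,"claw": 1}], "squeeze": 60}}

```text
clock: 8.2
ee_pos: [0.5146, -0.1405, 0.279]
ee_rot: [-0.149, 2.932, -0.771]
contact_force: [-1.3, -0.7, -3.0]
opening: 0.0131
gripper_force: 60.1
```

```bash
cat >> h.py <<'E'
E
python3 - <<'E'
from h import *
status()
a=env.capture("wrist")[:,:,::-1]; b=env.capture("scene")[:,:,::-1]
cv2.imwrite("pics/sc3.png",b)
cv2.imwrite("pics/m3.png",np.hstack([cv2.resize(a[:,80:560],(400,400)),cv2.resize(b[150:350,90:290] if 0 else b[80:400,90:410],(400,400))]))
E
```

```text
clk 8.20 j [-0.12  0.09 -0.07  2.04  0.62  1.06  1.16] F [1.6 1.  2.8] T [-0.8   0.14 -0.01] d [   0.3    0.4 -156. ] rot [ -0.   -0.1 -74.6] open 0.0131 60.12151837348938
```

View pics/m3.png

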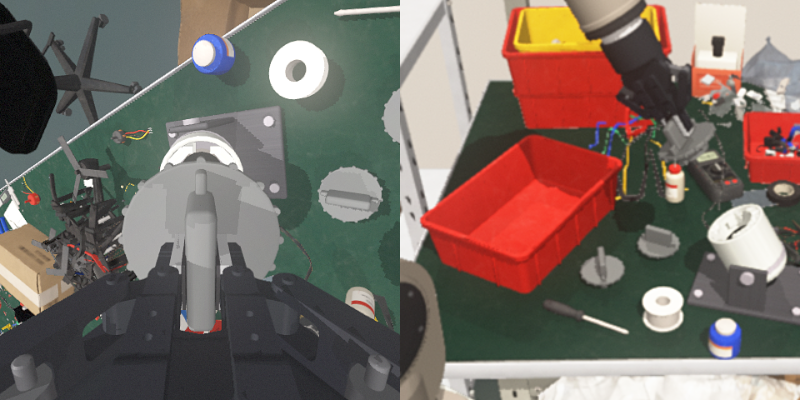

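The cover is off and held: flange at (200,225) in the left panel, and the canister is open in the right one. Next I'll refine the tote position and work out the transfer.

```bash
cat >> h.py <<'E'
def downgoal(xyz):
    R0=R.from_rotvec(env.state()["ee_rot"]); z=R0.as_matrix()[:,2]; t=np.array([0,0,-1.])
    a=np.cross(z,t); n=np.linalg.norm(a); q=R.from_rotvec(a/max(n,1e-9)*np.arctan2(n,z@t))
    return (q*R0).as_matrix(),np.array(xyz)
E
python3 - <<'E'
from h import *
s,d=cal("scene"),cal("side")
def tr(p):
    c,sn=np.cos(p[2]),np.sin(p[2]);r=[]
    P=[(.156,.106),(.156,-.106),(-.156,-.106),(-.156,.106)]
    W=[np.array([p[0]+c*a-sn*b,p[1]+sn*a+c*b,.095]) for a,b in P]
    for w,u in zip(W,[(193,188),(268,207),(190,287),(108,254)]): r.append(proj(s,w)[0]-u)
    for w,u in zip(W,[(190,326),(249,283),(366,318),(318,380)]): r.append(proj(d,w)[0]-u)
    return np.concatenate(r)
q2=least_squares(tr,[.48,.16,0],loss='soft_l1');print(q2.x,np.round(tr(q2.x),1))
x,y=q2.x[:2]
g=downgoal([x,y,.28]);print(rel(*g)); print("toolaxes",np.round(g[0],2).tolist())
E
```

```text
[0.48707164 0.15591189 0.0248989 ] [ 1.5 -2.9  1.8  1.1 -5.2 -0.6 -7.9  0.6 -6.5  1.1 -2.4 -5.9  2.8 -3.
  0.7 -0.7]
{'tx': -0.0156, 'ty': 0.4301, 'tz': -0.2499, 'ax': -0.6601, 'ay': 0.0986, 'az': -0.0}
toolaxes [[-0.99, -0.1, 0.0], [-0.1, 0.99, -0.0], [0.0, -0.0, -1.0]]
```

>>> {"api": "step_arm", "payload": {"motion": [{"tx": 0,"ty": 0.03,"tz": -0.03,"ax": -0.03,"ay": 0.005,"az": 0,"claw": 1},{"tx": -0.002,"ty": 0.07,"tz": -0.05,"ax": -0.1,"ay": 0.015,"az": 0,"claw": 1},{"tx": -0.004,"ty": 0.12,"tz": -0.075,"ax": -0.18,"ay": 0.027,"az": 0,"claw": 1},{"tx": -0.006,"ty": 0.17,"tz": -0.1,"ax": -0.26,"ay": 0.039,"az": 0,"claw": 1},{"tx": -0.008,"ty": 0.22,"tz": -0.13,"ax": -0.34,"ay": 0.051,"az": 0,"claw": 1},{"tx": -0.01,"ty": 0.27,"tz": -0.16,"ax": -0.42,"ay": 0.063,"az": 0,"claw": 1},{"tx": -0.012,"ty": 0.32,"tz": -0.19,"ax": -0.5,"ay": 0.075,"az": 0,"claw": 1},{"tx": -0.014,"ty": 0.36,"tz": -0.21,"ax": -0.57,"ay": 0.086,"az": 0,"claw": 1},{"tx": -0.015,"ty": 0.4,"tz": -0.235,"ax": -0.62,"ay": 0.094,"az": 0,"claw": 1},{"tx": -0.016,"ty": 0.42,"tz": -0.245,"ax": -0.65,"ay": 0.098,"az": 0,"claw": 1},{"tx": -0.016,"ty": 0.43,"tz": -0.25,"ax": -0.66,"ay": 0.099,"az": 0,"claw": 1},{"tx": -0.016,"ty": 0.43,"tz": -0.25,"ax": -0.66,"ay": 0.099,"az": 0,"claw": 1},{"tx": -0.016,"ty": 0.43,"tz": -0.25,"ax": -0.66,"ay": 0.099,"az": 0,"claw": 1}]}}

```text
clock: 9.38
ee_pos: [0.4876, 0.1551, 0.28]
ee_rot: [0.158, -3.137, 0.003]
contact_force: [-0.2, -0.4, -2.4]
opening: 0.013
gripper_force: 60.1
```

```bash
python3 - <<'E'
from h import *
status(); st=env.state()
print(st["ee_pos"],rel(*downgoal([.486,.156,.10])),st["contact_force"])
c=cal("wrist");a=env.capture("wrist")[:,:,::-1]; b=env.capture("side")[:,:,::-1]
cv2.imwrite("pics/m4.png",np.hstack([cv2.resize(a,(480,360)),cv2.resize(b[180:420,160:373],(320,360))]))
E
```

```text
clk 9.38 j [-0.23  0.13 -0.22  1.9   0.03  1.12  1.21] F [ 0.2 -0.4  2.4] T [-0.01  0.01 -0.05] d [   9.6  374.1 -136.5] rot [-22.3  23.1 -72.8] open 0.013 60.1067841053009
[0.48760656 0.15514966 0.28003048] {'tx': 0.0024, 'ty': 0.0022, 'tz': 0.3, 'ax': -0.002, 'ay': -0.0005, 'az': -0.0} [-0.19347712 -0.39617658 -2.35788349]
```

View pics/m4.png

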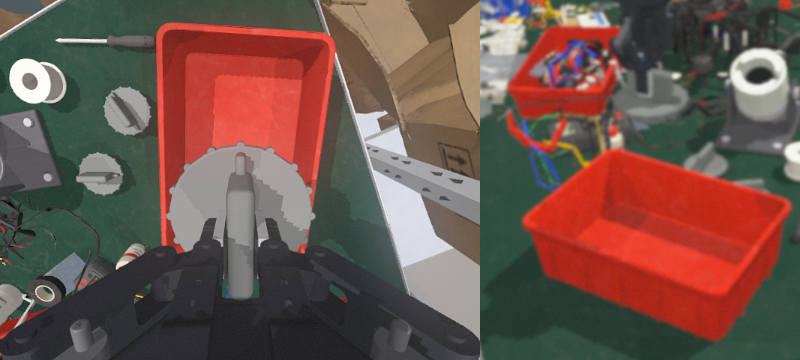

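Held level over the tote centre (tote spans about (160–335, 25–250) in the left panel). Lowering.

>>> {"api": "step_arm", "payload": {"motion": [{"tx": 0.002,"ty": 0.002,"tz": 0.04,"ax": 0,"ay": 0,"az": 0,"claw": 1},{"tx": 0.002,"ty": 0.002,"tz": 0.09,"ax": 0,"ay": 0,"az": 0,"claw": 1},{"tx": 0.002,"ty": 0.002,"tz": 0.14,"ax": 0,"ay": 0,"az": 0,"claw": 1},{"tx": 0.002,"ty": 0.002,"tz": 0.19,"ax": 0,"ay": 0,"az": 0,"claw": 1},{"tx": 0.002,"ty": 0.002,"tz": 0.24,"ax": 0,"ay": 0,"az": 0,"claw": 1},{"tx": 0.002,"ty": 0.002,"tz": 0.29,"ax": 0,"ay": 0,"az": 0,"claw": 1},{"tx": 0.002,"ty": 0.002,"tz": 0.33,"ax": 0,"ay": 0,"az": 0,"claw": 1},{"tx": 0.002,"ty": 0.002,"tz": 0.36,"ax": 0,"ay": 0,"az": 0,"claw": 1},{"tx": 0.002,"ty": 0.002,"tz": 0.38,"ax": 0,"ay": 0,"az": 0,"claw": 1},{"tx": 0.002,"ty": 0.002,"tz": 0.39,"ax": 0,"ay": 0,"az": 0,"claw": 1},{"tx": 0.002,"ty": 0.002,"tz": 0.39,"ax": 0,"ay": 0,"az": 0,"claw": 1},{"tx": 0.002,"ty": 0.002,"tz": 0.39,"ax": 0,"ay": 0,"az": 0,"claw": 1}]}}

```text
clock: 10.48
ee_pos: [0.4867, 0.1572, 0.047]
ee_rot: [-0.159, 3.137, -0.0]
contact_force: [0.2, -0.3, -2.3]
opening: 0.0135
gripper_force: 60.1
```

>>> {"api": "step_arm", "payload": {"motion": [{"tx": 0,"ty": 0,"tz": 0.003,"ax": 0,"ay": 0,"az": 0,"claw": 1},{"tx": 0,"ty": 0,"tz": 0.006,"ax": 0,"ay": 0,"az": 0,"claw": 1},{"tx": 0,"ty": 0,"tz": 0.009,"ax": 0,"ay": 0,"az": 0,"claw": 1},{"tx": 0,"ty": 0,"tz": 0.012,"ax": 0,"ay": 0,"az": 0,"claw": 1},{"tx": 0,"ty": 0,"tz": 0.012,"ax": 0,"ay": 0,"az": 0,"claw": 1}]}}

```text
clock: 10.9
ee_pos: [0.4864, 0.1575, 0.0393]
ee_rot: [-0.159, 3.137, 0.0]
contact_force: [0.9, -1.0, -2.7]
opening: 0.0128
gripper_force: 60.1
```

>>> {"api": "step_arm", "payload": {"motion": [{"tx": 0,"ty": 0,"tz": 0.0015,"ax": 0,"ay": 0,"az": 0,"claw": 1},{"tx": 0,"ty": 0,"tz": 0.003,"ax": 0,"ay": 0,"az": 0,"claw": 1},{"tx": 0,"ty": 0,"tz": 0.003,"ax": 0,"ay": 0,"az": 0,"claw": 1}]}}

```text
clock: 11.15
ee_pos: [0.4863, 0.1575, 0.0375]
ee_rot: [-0.159, 3.137, 0.0]
contact_force: [-0.2, -0.1, -0.9]
opening: 0.0127
gripper_force: 60.1
```

>>> {"api": "step_arm", "payload": {"motion": [{"tx": 0,"ty": 0,"tz": 0.0015,"ax": 0,"ay": 0,"az": 0,"claw": 1},{"tx": 0,"ty": 0,"tz": 0.003,"ax": 0,"ay": 0,"az": 0,"claw": 1},{"tx": 0,"ty": 0,"tz": 0.003,"ax": 0,"ay": 0,"az": 0,"claw": 1}]}}

```text
clock: 11.4
ee_pos: [0.4863, 0.1575, 0.0357]
ee_rot: [-0.159, 3.137, 0.0]
contact_force: [-0.6, -0.2, -1.8]
opening: 0.0133
gripper_force: 60.1
```

>>> {"api": "step_arm", "payload": {"motion": [{"tx": 0,"ty": 0,"tz": 0.001,"ax": 0,"ay": 0,"az": 0,"claw": 1},{"tx": 0,"ty": 0,"tz": 0.002,"ax": 0,"ay": 0,"az": 0,"claw": 1},{"tx": 0,"ty": 0,"tz": 0.002,"ax": 0,"ay": 0,"az": 0,"claw": 1}]}}

```text
clock: 11.65
ee_pos: [0.4864, 0.1575, 0.0345]
ee_rot: [-0.159, 3.137, 0.0]
contact_force: [-0.1, -0.0, -1.2]
opening: 0.0129
gripper_force: 60.1
```

>>> {"api": "step_arm", "payload": {"motion": [{"tx": 0,"ty": 0,"tz": 0.001,"ax": 0,"ay": 0,"az": 0,"claw": 1},{"tx": 0,"ty": 0,"tz": 0.002,"ax": 0,"ay": 0,"az": 0,"claw": 1},{"tx": 0,"ty": 0,"tz": 0.002,"ax": 0,"ay": 0,"az": 0,"claw": 1}]}}

```text
clock: 11.9
ee_pos: [0.4864, 0.1576, 0.034]
ee_rot: [-0.159, 3.137, -0.0]
contact_force: [-4.5, -1.2, 14.0]
opening: 0.0129
gripper_force: 62.5
```

Contact at TCP z = 34 mm, as expected for standing flat. Ease off slightly, open, then retreat.

>>> {"api": "step_arm", "payload": {"motion": [{"tx": 0,"ty": 0,"tz": -0.001,"ax": 0,"ay": 0,"az": 0,"claw": 1},{"tx": 0,"ty": 0,"tz": -0.001,"ax": 0,"ay": 0,"az": 0,"claw": 0.5},{"tx": 0,"ty": 0,"tz": -0.001,"ax": 0,"ay": 0,"az": 0,"claw": 0},{"tx": 0,"ty": 0,"tz": -0.001,"ax": 0,"ay": 0,"az": 0,"claw": 0},{"tx": 0,"ty": 0,"tz": -0.001,"ax": 0,"ay": 0,"az": 0,"claw": 0},{"tx": 0,"ty": 0,"tz": -0.001,"ax": 0,"ay": 0,"az": 0,"claw": 0},{"tx": 0,"ty": 0,"tz": -0.001,"ax": 0,"ay": 0,"az": 0,"claw": 0}], "squeeze": 20}}

```text
clock: 12.48
ee_pos: [0.4864, 0.1575, 0.034]
ee_rot: [-0.159, 3.137, 0.0]
contact_force: [0.7, -0.4, 0.1]
opening: 0.0425
gripper_force: 0.0
```

>>> {"api": "step_arm", "payload": {"motion": [{"tx": 0,"ty": 0,"tz": -0.01,"ax": 0,"ay": 0,"az": 0,"claw": 0},{"tx": 0,"ty": 0,"tz": -0.03,"ax": 0,"ay": 0,"az": 0,"claw": 0},{"tx": 0,"ty": 0,"tz": -0.06,"ax": 0,"ay": 0,"az": 0,"claw": 0},{"tx": 0,"ty": 0,"tz": -0.1,"ax": 0,"ay": 0,"az": 0,"claw": 0},{"tx": 0,"ty": 0,"tz": -0.15,"ax": 0,"ay": 0,"az": 0,"claw": 0},{"tx": 0,"ty": 0,"tz": -0.2,"ax": 0,"ay": 0,"az": 0,"claw": 0},{"tx": 0,"ty": 0,"tz": -0.25,"ax": 0,"ay": 0,"az": 0,"claw": 0},{"tx": 0,"ty": 0,"tz": -0.3,"ax": 0,"ay": 0,"az": 0,"claw": 0},{"tx": 0,"ty": 0,"tz": -0.35,"ax": 0,"ay": 0,"az": 0,"claw": 0},{"tx": 0,"ty": 0,"tz": -0.35,"ax": 0,"ay": 0,"az": 0,"claw": 0},{"tx": 0,"ty": 0,"tz": -0.35,"ax": 0,"ay": 0,"az": 0,"claw": 0}]}}

```text
clock: 13.4
ee_pos: [0.487, 0.1578, 0.246]
ee_rot: [-0.159, 3.134, 0.002]
contact_force: [-0.6, 0.8, -0.7]
opening: 0.0428
gripper_force: 0.0
```

```bash
python3 - <<'E'
from h import *
status()
a=env.capture("wrist")[:,:,::-1]; b=env.capture("scene")[:,:,::-1]
cv2.imwrite("pics/m5.png",np.hstack([cv2.resize(a,(440,330)),cv2.resize(b[170:335,90:270],(360,330))]))
E
```

```text
clk 13.40 j [-0.23  0.15 -0.23  1.94  0.04  1.05  1.19] F [0.5 0.9 0.7] T [-0.04  0.02  0.  ] d [   9.3  377.1 -101.6] rot [-22.5  23.  -72.7] open 0.0428 0.0
```

View pics/m5.png

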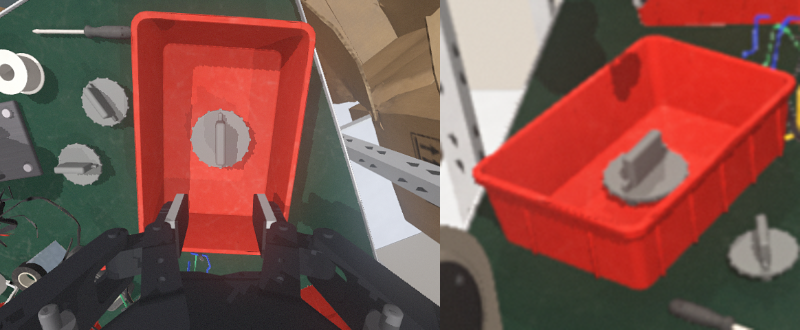

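The cover stands flat, handle up, in the middle of the tote (left panel (220,138)), the tote hasn't moved and the gripper is clear. Handing in.

```bash
python3 -c "
from rig import env
print(env.finish_job())"
```

```text
the job is handed in; nothing more can be done
None
```

I turned the cover anticlockwise about 75° to its stop, lifted it off along the canister axis, and set it down flat with its handle up in the middle of the tote. The job is handed in at about 13.5 s; no verdict came back.

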